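Return the thin-glass dropper bottle to its rack

TASK

Put the small amber dropper bottle, the one with the dark pointed teat, away in the empty well of the blue rack, standing upright on the bottom of the well, and let go of it. Its glass is very thin: grip it with no more than about 15 N, keep it upright, and set it down softly. Leave the bigger amber bottle with the white cap and the loose red-lidded jar on the worktop standing where they are.

Things in the scene. Friction and masses are not known exactly. Their poses are not given: they have to be found in the camera images.
- dropper_bottle: the bottle to put away: small amber thin-glass dropper bottle with a dark pointed rubber teat, loose, upright, 50 to 80 g. Round body 33 mm wide, straight up to about 45 mm, then shoulder, collar and teat, 99 mm tall in all. Origin: centre of its underside, z up. Grip the body, mid-pads 35 to 45 mm above the underside. Thin glass: 5 to 15 N a finger is safe and holds it; over 20 N breaks it.
- amber_bottle: bigger amber bottle with a white cap, 47 mm in diameter, 112 mm tall, loose, to be left alone. Origin: centre of its underside.
- ointment_jar: white jar with a red lid standing loose on the worktop near the bottles, 49 mm in diameter, 44 mm tall, to be left alone. Origin: centre of its underside.
- bottle_rack: blue plastic rack fixed to the worktop: 72 mm (its x) by 150 mm (its y), 24 mm high, any yaw. Origin: centre of its underside, z up. Two round wells in its top, 52 mm wide, 16 mm deep (floor 8 mm above the worktop), at x = 0: y = -37.5 mm is empty, the bottle's place; y = +37.5 mm holds another red-lidded white jar, 49 mm wide, 52 mm above the worktop at its top, fixed.
Mind the look-alikes: they are no part of the job. What is shaped like the dropper_bottle but green or purple is not meant.

How it is judged (in metres and radians):
On the way:
1. the dropper bottle is lifted off the worktop (height (world z) of dropper_bottle above 0.04 m), for 0.2 s.
At the end, for the whole second after the job is handed in: the dropper bottle stands in the empty well (within 14 mm of its centre each way, underside within 4 mm of the well floor), upright within 10 degrees, at rest and released (x of dropper_bottle in the frame of bottle_rack between -0.014 and 0.014 m and y of dropper_bottle in the frame of bottle_rack between -0.0515 and -0.0235 m and z of dropper_bottle in the frame of bottle_rack below 0.012 m and angle between dropper_bottle's own z axis and vertical below 0.17 rad and linear speed of dropper_bottle below 0.02 m/s and contact force between the fingers and dropper_bottle below 0.1 N); the robot touches nothing.
It fails at once if the dropper bottle is squeezed too hard (contact force between the fingers and dropper_bottle above 44 N).
It fails at once if the dropper bottle is banged or pressed hard against the rack (contact force between dropper_bottle and bottle_rack above 30 N).
It fails at once if the dropper bottle is tipped by more than 35 degrees (angle between dropper_bottle's own z axis and vertical above 0.61 rad).
It fails at once if the red-lidded jar on the worktop is moved by more than 20 mm (distance of ointment_jar from where it was at the start of the episode above 0.02 m).
It fails at once if the white-capped amber bottle is moved by more than 20 mm (distance of amber_bottle from where it was at the start of the episode above 0.02 m).
It also fails if it takes over 43 s, if anything falls off the work surface, if the arm or the gripper's body presses on something with over 40 N, if the wrist force passes 120 N, or if a joint passes its speed limit or range.

ROBOT

A 6-joint arm with a two-finger parallel gripper is mounted at the origin on a cart in front of the work surface, level with it; the furniture and walls round the work are solid. World frame = base frame: x ahead of the robot, y to its left, z up, the work surface at z = 0. Lengths are in mm, angles in rad, forces in N, time in s.
With the tool pointing down it reaches from about 350 to 875 mm from the base axis. Payload 4.2 kg.
Tool frame: the origin (TCP) lies at the very end of the fingers, on their centre line; the grasp point (between the pads) lies 19 mm behind it; z points along the fingers, y is the line along which they close (so a half turn about z gives the same grasp; the last joint's range is limited). The gripper opens to 85 mm and grips with 20 to 120 N. Pads are 22 mm wide; open, the fingers measure 114 mm over their backs; the gripper's body (76 mm by 85 mm) begins 54 mm behind the grasp point. The pads swing forward as they close: fully open they stand 13 mm farther back than shut.
Start: joints at [1.377, 0.385, 0.008, 0, -1.194, -0.259], TCP at [273.394, 562.01, 231.312] pointing down, gripper open.
Joint ranges: [-3.14, 3.14], [-1.21, 2.06], [-1.07, 1.41], [-3.16, 2.05], [-2.99, -0.16], [-3.1, 3.1]. Speed limits (rad/s): [2.79, 2.79, 3.14, 3.14, 3.14, 3.14].

INTERFACE

Orientations are given as a unit quaternion [x, y, z, w].
In Python, from bench import read_state, get_image, camera_model, job_done gives the robot as it stands.
- The arm moves only by the shell command python3 -m handwheel 'ROWS'. ROWS is JSON, a list of rows, each a list of 7 numbers: the shift along the tool's x, y, z in m, then the turn, a rotation vector about the tool's x, y, z in rad, then the gripper's target within -1 to 1 (fully open at 1, half-way at 0, shut at -1). In form: [[dx, dy, dz, wx, wy, wz, jaw], ...]. A call has 1 to 10 rows; each row is the pose to reach, as a shift and turn from the pose commanded when the call began, along the tool's axes at that moment; what a row does not reach only later rows make up. A row lasts 1/8 s, in which the tool goes at most 62.5 mm and 10.7 degrees, less where a joint would pass 70% of its speed; a pose out of reach is approached as far as the arm can. A call with a gripper value outside its range is refused whole. The fingers move at their own pace and stop on an object; the grip force is fixed at half the most. Time passes only in rows, so rows that repeat a pose let the fingers close. It gives the time, the measured TCP pose, the force, the opening and the grip force at its end, in the units of the state.
- read_state(): the state, without advancing time (a new reading comes with each control period).
- get_image(name): name is "scene" or "top" or "wrist"; returns (picture, depth): 384x512x3 uint8, blue, green, red; 384x512 float32, mm along the optical axis (not along the pixel's ray), 0 where there is no reading.
- camera_model(name): a dict with "K" (3x3 intrinsics, pixels), "dist" ([k1, k2, p1, p2, k3] as OpenCV has them; the pictures are not rectified), "rvec" (rotation vector, rad) and "tvec" (3), from world to camera coordinates, as OpenCV has them; the wrist camera has in their place "hand_eye" (4x4, takes a point from camera to tool coordinates, whose origin is the TCP and whose axes are the flange's). Camera axes: x right, y down, z forward; pixel columns grow to the right and rows downward; lengths in mm; the calibration is good to about 2 mm. A picture is of the moment at which its call begins: read the wrist's pose just before it. camera_model takes no time and is no camera call.
- job_done(): hands the job in; it is judged then, once.
The state is a dict: "clock": time; "joints": joint angles; "joint_vel": joint speeds; "joint_efforts": joint torques, N m; "position": TCP position; "ee_rot": TCP orientation; "contact_force": force on the tool from outside, world axes, zero at the start; "wrist_torque": the same for the moment, N m; "gripper_width": finger opening in mm; "grasp_force": force on a finger pad.
Only numpy, scipy, OpenCV 4.12 (cv2) and the standard library are available. Lean on these libraries where they do the work, as an engineer would, in place of code of your own. Each camera call takes 0.05 s, during which the arm holds its last target. There are 200 camera calls.

## Working session

There is one attempt and no reset: what is moved stays moved. The work goes in short steps, Python scripts to look and compute and a shell command to move; the robot and the scene stay as the last step left them, time stands still between calls to the robot, and variables do not carry over. Pictures are saved under pics/ and viewed, at most 10 in all, crops included, and the job is handed in when it is done.

```bash
mkdir -p pics; ls; python3 - <<'E'
from bench import *
import cv2,json
s=read_state();print({k:s[k] for k in('clock','position','ee_rot','gripper_width','contact_force','grasp_force')})
import numpy as np
for n in('scene','top'):
    p,d=get_image(n);cv2.imwrite(f'pics/{n}0.png',p);np.savez(f'{n}0.npz',p=p,d=d);print(n,camera_model(n))
print(camera_model('wrist'))
E
```

```text
pics
{'clock': 0.0, 'position': array([273.13490234, 561.51137274, 230.2411312 ]), 'ee_rot': array([ 9.74460266e-01, -2.24557454e-01, -2.14856361e-04,  1.04615187e-03]), 'gripper_width': 85.31927559625504, 'contact_force': array([ 0.14124628, -0.67544528, -0.1126683 ]), 'grasp_force': 0.0}
scene {'K': array([[394.92067159,   0.        , 260.31328849],
       [  0.        , 394.92067159, 195.91738014],
       [  0.        ,   0.        ,   1.        ]]), 'dist': array([-0.07382987,  0.        ,  0.        ,  0.        ,  0.        ]), 'rvec': array([ 1.91929739, -0.98014029,  0.52551175]), 'tvec': array([-290.3829262 ,  259.09241691,  666.7204346 ])}
top {'K': array([[454.3935841 ,   0.        , 254.87186324],
       [  0.        , 454.3935841 , 189.36514723],
       [  0.        ,   0.        ,   1.        ]]), 'dist': array([-0.06384047,  0.        ,  0.        ,  0.        ,  0.        ]), 'rvec': array([ 2.20815635, -2.15490014,  0.08573214]), 'tvec': array([   5.17333996,  517.98720489, 1249.64302264])}
{'K': array([[313.07232785,   0.        , 255.82509475],
       [  0.        , 313.07232785, 184.16638128],
       [  0.        ,   0.        ,   1.        ]]), 'dist': array([0.01162947, 0.        , 0.        , 0.        , 0.        ]), 'hand_eye': array([[-8.95734567e-04, -9.46071320e-01, -3.23957180e-01,
         8.27837823e+01],
       [ 9.99999231e-01, -5.69678124e-04, -1.10131143e-03,
         8.52615030e-01],
       [ 8.57367837e-04, -3.23957917e-01,  9.46071103e-01,
        -1.42815512e+02],
       [ 0.00000000e+00,  0.00000000e+00,  0.00000000e+00,
         1.00000000e+00]])}
```

View pics/scene0.png

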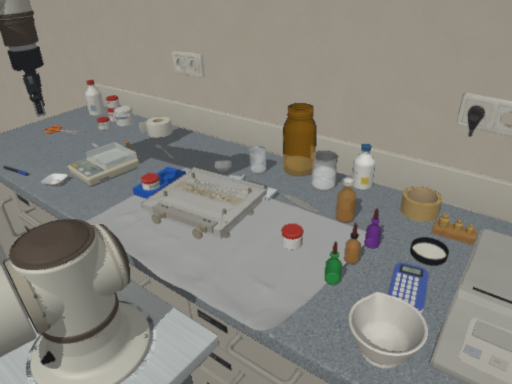

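View pics/top0.png

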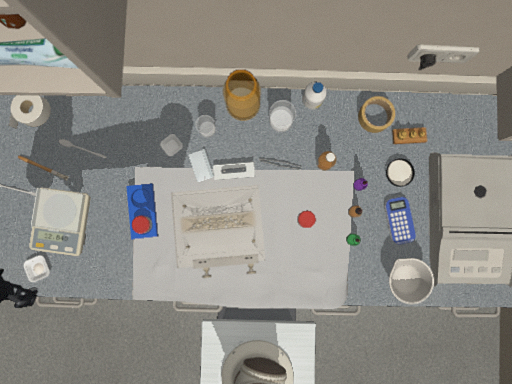

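The top view has the amber dropper bottle at about (355,211). Look-alikes are the green dropper (353,239), the purple dropper (361,184), and the white-capped amber bottle (326,160). The loose jar is at (307,219). The rack is at about (142,211), with its jar at (141,225) and the empty well near (142,197). I'll check both in close crops.

```bash
cat > h.py <<'E'
import numpy as np,cv2
from bench import camera_model
def w2p(n,P):
    m=camera_model(n);return cv2.projectPoints(np.float64(P).reshape(-1,1,3),m['rvec'],m['tvec'],m['K'],m['dist'])[0].reshape(-1,2)
def ray(n,uv,z):
    "pixel -> world point on plane z"
    m=camera_model(n);R=cv2.Rodrigues(m['rvec'])[0]
    q=cv2.undistortPoints(np.float64(uv).reshape(-1,1,2),m['K'],m['dist']).reshape(-1,2)
    D=np.c_[q,np.ones(len(q))]@R;C=-R.T@m['tvec'];return C+D*((z-C[2])/D[:,2])[:,None]
def cloud(n,d):
    m=camera_model(n);R=cv2.Rodrigues(m['rvec'])[0];v,u=np.mgrid[:384,:512]
    q=cv2.undistortPoints(np.float64(np.c_[u.ravel(),v.ravel()]).reshape(-1,1,2),m['K'],m['dist']).reshape(-1,2)
    return ((np.c_[q,np.ones(len(q))]*d.reshape(-1,1)-m['tvec'])@R).reshape(384,512,3)
E
python3 - <<'E'
from h import *
t=np.load('top0.npz');s=np.load('scene0.npz')
a=cv2.resize(t['p'][170:260,95:185],(400,400),interpolation=2)
b=cv2.resize(t['p'][140:260,290:410],(400,400),interpolation=2)
c=cv2.resize(s['p'][170:290,300:420],(400,400),interpolation=2)
cv2.imwrite('pics/crop.png',np.vstack([np.hstack([a,b])]));cv2.imwrite('pics/cropc.png',np.hstack([c]))
for n,i,pts in(('top',t,[(355,211),(353,239),(361,184),(327,159),(307,219),(141,225),(142,197),(142,213)]),('scene',s,[(353,252),(346,205),(292,238)])):
    C=cloud(n,i['d'])
    for u,v in pts: print(n,u,v,C[v,u].round(0))
print(w2p('scene',[[500,0,0],[700,0,0],[500,-200,0]]))
E
```

```text
top 355 211 [ 462. -252.   72.]
top 353 239 [ 387. -248.   70.]
top 361 184 [ 535. -268.   71.]
top 327 159 [ 595. -169.  109.]
top 307 219 [ 438. -127.   44.]
top 141 225 [410. 325.  51.]
top 142 197 [489. 336.   9.]
top 142 213 [444. 331.  23.]
scene 353 252 [ 447. -269.   37.]
scene 346 205 [ 580. -186.   53.]
scene 292 238 [ 420. -137.   33.]
[[263.50139191 214.39098036]
 [304.31792859 182.92281852]
 [333.76241366 241.75262513]]
```

View pics/crop.png

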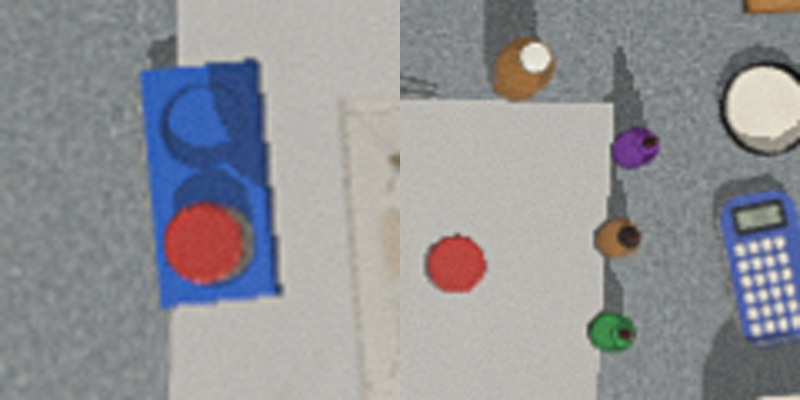

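View pics/cropc.png

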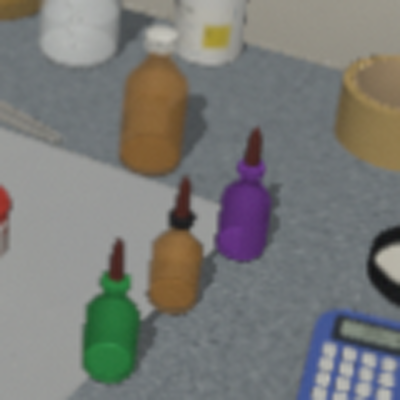

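The scene crop shows the amber dropper with the dark teat at crop (175,265), between the green (112,330) and purple (245,215) ones, so the choice is confirmed. The rack crop shows the empty well at its far end, at about px (142,198). Next I'll fit positions.

```bash
python3 - <<'E'
from h import *
from scipy.optimize import least_squares
t=np.load('top0.npz');s=np.load('scene0.npz')
Ct=cloud('top',t['d']);Cs=cloud('scene',s['d'])
def near(C,c,r,z0,z1): 
    m=(np.hypot(C[...,0]-c[0],C[...,1]-c[1])<r)&(C[...,2]>z0)&(C[...,2]<z1);return C[m]
def fit(P,r,c):
    f=least_squares(lambda c:np.hypot(P[:,0]-c[0],P[:,1]-c[1])-r,c,loss='soft_l1');return f.x.round(1),len(P),np.sqrt(np.mean(f.fun**2)).round(1)
for nm,c,r,h in(('drop',(460,-257),16.5,43),('green',(387,-252),16.5,43),('purple',(535,-275),16.5,43),('jar',(438,-127),24.5,40),('amber',(590,-172),23.5,60)):
    P=near(Cs,c,r+14,8,h);print(nm,'scene',fit(P,r,c) if len(P)>5 else len(P))
    P=near(Ct,c,r+14,60 if h==43 else h,120);print('   top',P[:,:].mean(0).round(1),P[:,2].max().round(1))
print('teat top-cam',ray('top',[(358.4,210.8)],85),'scene teat tip',ray('scene',[(300+185/3.333,170+180/3.333)],99), 'scene tip/foot predicted',w2p('scene',[[455,-257,99],[455,-257,0]]))
for n,i,C in(('top',t,Ct),('scene',s,Cs)):
    hsv=cv2.cvtColor(i['p'],cv2.COLOR_BGR2HSV);m=(abs(hsv[...,0].astype(int)-110)<14)&(hsv[...,1]>130)&(abs(C[...,0]-445)<130)&(abs(C[...,1]-330)<100)
    P=C[m];top=P[(P[:,2]>18)&(P[:,2]<32)];fl=P[(P[:,2]<14)&(P[:,2]>2)]
    (c,sz,a)=cv2.minAreaRect(np.float32(top[:,:2]));print(n,len(P),'rect',c,sz,a,'z',np.median(top[:,2]),'floor',len(fl),fl.mean(0).round(1))
    L=C[(np.hypot(C[...,0]-410,C[...,1]-325)<40)&(C[...,2]>46)&(C[...,2]<58)];print(' lid',cv2.minEnclosingCircle(np.float32(L[:,:2])),len(L))
E
```

```text
drop scene (array([ 462.9, -259.8]), 208, np.float64(1.0))
   top [ 462.5 -259.3   76.7] 97.0
green scene (array([ 384.6, -255.5]), 222, np.float64(0.9))
   top [ 384.7 -254.7   76.8] 96.9
purple scene (array([ 539. , -274.6]), 205, np.float64(1.2))
   top [ 538.4 -273.8   78.2] 102.6
jar scene (array([ 439.6, -124.3]), 239, np.float64(1.0))
   top [ 438.8 -124.4   43.4] 48.8
amber scene (array([ 602. , -176.2]), 341, np.float64(1.2))
   top [ 598.1 -173.1   85.4] 116.3
teat top-cam [[ 462.34697796 -258.08802291   85.        ]] scene teat tip [[ 457.61725737 -263.01418473   99.        ]] scene tip/foot predicted [[352.19987563 223.65020805]
 [347.6438077  261.53681844]]
top 1055 rect (450.3356628417969, 333.3231201171875) (147.47512817382812, 73.54700469970703) 7.463750839233398 z 23.450059128519307 floor 251 [486.  340.5   7.8]
 lid ((411.3202209472656, 327.7474060058594), 24.855438232421875) 252
scene 495 rect (449.359375, 332.6520080566406) (153.3270721435547, 73.68090057373047) 7.926820755004883 z 23.48428426943225 floor 109 [444.6 346.5   8.7]
 lid ((409.6973571777344, 326.7868347167969), 23.67068862915039) 118
```

Measurements from the two cameras agree:

| Item | Position (mm) |
|---|---|
| Dropper bottle | (463, -259.5) |
| Rack centre | (450, 333), yaw 7.6° |
| Well | (487, 338) |

The fingers will close roughly along world y, at right angles to the row of droppers (yaw -7°). First I'll approach at height.

```bash
cat >> h.py <<'E'
from scipy.spatial.transform import Rotation as Ro
def go(P,yaw):
    "tool-frame shift (m) and turn to reach TCP P, pointing down, tool x at yaw deg"
    from bench import read_state
    s=read_state();R=Ro.from_quat(s['ee_rot']);a=np.radians(yaw)
    T=Ro.from_matrix(np.array([[np.cos(a),np.sin(a),0],[np.sin(a),-np.cos(a),0],[0,0,-1]]))
    print(round(s['clock'],2),s['position'].round(1),'F',s['contact_force'].round(1),'w',round(s['gripper_width'],1),'g',round(s['grasp_force'],1),'shift',(R.inv().apply(np.array(P)-s['position'])/1000).round(4),'turn',(R.inv()*T).as_rotvec().round(4),'j',s['joints'].round(2))
E
python3 -c "
from h import *;go((463,-259.5,200),-7)"
python3 -m handwheel '[[0.53,0.655,0.03,0,0,-0.33,1],[0.53,0.655,0.03,0,0,-0.33,1],[0.53,0.655,0.03,0,0,-0.33,1],[0.53,0.655,0.03,0,0,-0.33,1],[0.53,0.655,0.03,0,0,-0.33,1],[0.53,0.655,0.03,0,0,-0.33,1],[0.53,0.655,0.03,0,0,-0.33,1],[0.53,0.655,0.03,0,0,-0.33,1],[0.53,0.655,0.03,0,0,-0.33,1],[0.53,0.655,0.03,0,0,-0.33,1]]'
python3 -c "
from h import *;go((463,-259.5,200),-7)"
```

```text
0.1 [273.2 561.6 230.3] F [0.3 0.2 0.3] w 85.5 g 0.0 shift [0.53   0.6551 0.0317] turn [ 1.900e-03  2.000e-04 -3.308e-01] j [ 1.38  0.39  0.01 -0.   -1.19 -0.26]
clock: 1.35
position: [414.2, -48.5, 209.1]
ee_rot: [0.998, -0.061, 0.0, -0.0]
contact_force: [0.9, 0.4, -0.7]
gripper_width: 85.1
grasp_force: 0.0
1.35 [414.2 -48.5 209.1] F [ 0.9  0.4 -0.7] w 85.1 g 0.0 shift [0.0742 0.2035 0.0091] turn [-0.0003 -0.0006 -0.0002] j [ 0.28  0.04 -0.5  -0.   -1.03  1.17]
```

```bash
python3 -m handwheel '[[0.074,0.2035,0.01,0,0,0,1],[0.074,0.2035,0.01,0,0,0,1],[0.074,0.2035,0.01,0,0,0,1],[0.074,0.2035,0.01,0,0,0,0.4],[0.074,0.2035,0.01,0,0,0,0.4],[0.074,0.2035,0.01,0,0,0,0.4],[0.074,0.2035,0.01,0,0,0,0.4]]'
python3 - <<'E'
from h import *
from bench import *
go((463,-259.5,130),-7)
s=read_state();p,d=get_image('wrist');cv2.imwrite('pics/w1.png',p)
m=camera_model('wrist');H=m['hand_eye'];R=Ro.from_quat(s['ee_rot'])
for P in([463,-259.5,99],[463,-259.5,0],[463,-259.5,45]):
    q=R.inv().apply(np.array(P)-s['position']);q=H[:3,:3].T@(q-H[:3,3])
    print(P,cv2.projectPoints(q.reshape(1,1,3),np.zeros(3),np.zeros(3),m['K'],m['dist'])[0].ravel())
E
```

```text
clock: 2.22
position: [462.6, -256.5, 199.3]
ee_rot: [0.998, -0.061, 0.0, -0.0]
contact_force: [0.7, 0.3, 0.2]
gripper_width: 60.1
grasp_force: 0.0
2.23 [ 462.6 -256.5  199.3] F [0.7 0.3 0.2] w 60.1 g 0.0 shift [0.0007 0.0029 0.0693] turn [-0.0001 -0.0002  0.0009] j [-0.2   0.25 -0.28 -0.   -1.05  1.65]
[463, -259.5, 99] [259.03145598 182.63913055]
[463, -259.5, 0] [258.26802541 154.41252462]
[463, -259.5, 45] [258.55735745 165.11277954]
```

View pics/w1.png

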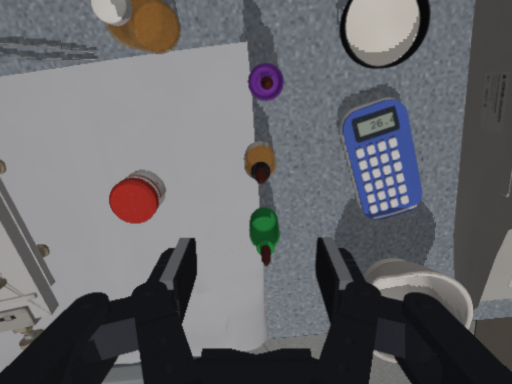

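The wrist view shows the amber teat tip at about (261,180), against a predicted (259,183), so it's 1–2 mm off. That puts the bottle at about (463.5,-260.5). The green one (264,235) and the purple one (266,82) are clear of the finger line. Next I'll descend.

```bash
python3 -m handwheel '[[0.001,0.004,0.04,0,0,0,0.4],[0.001,0.004,0.08,0,0,0,0.4],[0.001,0.004,0.11,0,0,0,0.4],[0.001,0.004,0.13,0,0,0,0.4],[0.001,0.004,0.145,0,0,0,0.4],[0.001,0.004,0.155,0,0,0,0.4],[0.001,0.004,0.162,0,0,0,0.3],[0.001,0.004,0.166,0,0,0,0.2],[0.001,0.004,0.169,0,0,0,0.1],[0.001,0.004,0.169,0,0,0,0.1]]'
python3 -c "
from h import *;go((463.5,-260.5,25),-7)"
```

```text
clock: 3.52
position: [463.3, -261.7, 30.2]
ee_rot: [0.998, -0.061, 0.0, 0.0]
contact_force: [-0.7, -0.7, 0.6]
gripper_width: 47.0
grasp_force: 0.0
3.52 [ 463.3 -261.7   30.2] F [-0.7 -0.7  0.6] w 47.0 g 0.0 shift [ 0.     -0.0012  0.0052] turn [ 0.     -0.0002 -0.0007] j [-0.21  0.47 -0.46  0.   -0.64  1.66]
```

```bash
python3 -m handwheel '[[0,-0.001,0.002,0,0,0,0.1],[0,-0.001,0.0045,0,0,0,0],[0,-0.001,0.0045,0,0,0,-0.05],[0,-0.001,0.0045,0,0,0,-0.1],[0,-0.001,0.0045,0,0,0,-0.14],[0,-0.001,0.0045,0,0,0,-0.16],[0,-0.001,0.0045,0,0,0,-0.18],[0,-0.001,0.0045,0,0,0,-0.19]]'
python3 -m handwheel '[[0,0,0,0,0,0,-0.2],[0,0,0,0,0,0,-0.2]]'
```

```text
clock: 4.53
position: [463.4, -260.6, 25.6]
ee_rot: [0.998, -0.061, 0.0, 0.0]
contact_force: [0.1, -1.1, -0.3]
gripper_width: 34.6
grasp_force: 0.0
clock: 4.78
position: [463.4, -260.6, 25.6]
ee_rot: [0.998, -0.061, -0.0, -0.0]
contact_force: [0.4, 0.6, -0.0]
gripper_width: 34.1
grasp_force: 0.0
```

```bash
python3 -m handwheel '[[0,0,0,0,0,0,-0.21],[0,0,0,0,0,0,-0.22],[0,0,0,0,0,0,-0.22]]'
python3 -m handwheel '[[0,0,0,0,0,0,-0.225],[0,0,0,0,0,0,-0.225]]'
```

```text
clock: 5.15
position: [463.4, -260.6, 25.6]
ee_rot: [0.998, -0.061, 0.0, 0.0]
contact_force: [0.9, -0.2, -1.0]
gripper_width: 33.5
grasp_force: 0.0
clock: 5.4
position: [463.4, -260.7, 25.6]
ee_rot: [0.998, -0.061, 0.0, 0.0]
contact_force: [-0.9, -0.4, -0.1]
gripper_width: 33.1
grasp_force: 0.2
```

```bash
python3 -m handwheel '[[0,0,0,0,0,0,-0.235],[0,0,0,0,0,0,-0.235]]'
```

```text
clock: 5.65
position: [463.4, -260.7, 25.6]
ee_rot: [0.998, -0.061, 0.0, 0.0]
contact_force: [0.6, -0.1, 0.4]
gripper_width: 32.9
grasp_force: 6.5
```

```bash
python3 -m handwheel '[[0,0,0,0,0,0,-0.245],[0,0,0,0,0,0,-0.245]]'
```

```text
clock: 5.9
position: [463.4, -260.7, 25.6]
ee_rot: [0.998, -0.061, 0.0, 0.0]
contact_force: [-0.2, -0.4, 0.7]
gripper_width: 32.5
grasp_force: 16.4
```

The force is 16.4 N, slightly over, so I'll ease back to -0.24 and lift.

```bash
python3 -m handwheel '[[0,0,0,0,0,0,-0.24],[0,0,0,0,0,0,-0.24],[0,0,-0.003,0,0,0,-0.24],[0,0,-0.009,0,0,0,-0.24],[0,0,-0.017,0,0,0,-0.24],[0,0,-0.027,0,0,0,-0.24],[0,0,-0.037,0,0,0,-0.24],[0,0,-0.043,0,0,0,-0.24],[0,0,-0.046,0,0,0,-0.24]]'
python3 - <<'E'
from h import *
from bench import *
go((463,-259.5,170),-7)
E
```

```text
clock: 7.02
position: [463.5, -260.6, 72.1]
ee_rot: [0.998, -0.061, 0.0, 0.0]
contact_force: [0.4, 0.1, -1.0]
gripper_width: 32.9
grasp_force: 16.3
7.03 [ 463.5 -260.6   72.1] F [ 0.4  0.1 -1. ] w 32.9 g 16.3 shift [-0.0006 -0.0011 -0.0979] turn [ 0.     -0.0007 -0.0007] j [-0.21  0.4  -0.42 -0.   -0.74  1.66]
```

```bash
python3 -m handwheel '[[0,0,0,0,0,0,-0.236],[0,0,-0.005,0,0,0,-0.236],[0,0,-0.015,0,0,0,-0.236],[0,0,-0.03,0,0,0,-0.236],[0,0,-0.05,0,0,0,-0.236],[0,0,-0.07,0,0,0,-0.236],[0,0,-0.085,0,0,0,-0.236],[0,0,-0.095,0,0,0,-0.236],[0,0,-0.1,0,0,0,-0.236],[0,0,-0.1,0,0,0,-0.236]]'
python3 - <<'E'
from h import *
from bench import *
go((487,338,172),-7)
p,d=get_image('wrist');cv2.imwrite('pics/w2.png',p)
E
```

```text
clock: 8.28
position: [463.3, -260.6, 171.5]
ee_rot: [0.998, -0.061, -0.0, -0.0]
contact_force: [-0.1, 0.5, -0.8]
gripper_width: 32.7
grasp_force: 11.9
8.28 [ 463.3 -260.6  171.5] F [-0.1  0.5 -0.8] w 32.7 g 11.9 shift [-4.99e-02 -5.97e-01 -4.00e-04] turn [-0.0001  0.0001 -0.0007] j [-0.21  0.28 -0.31 -0.   -0.98  1.66]
```

View pics/w2.png

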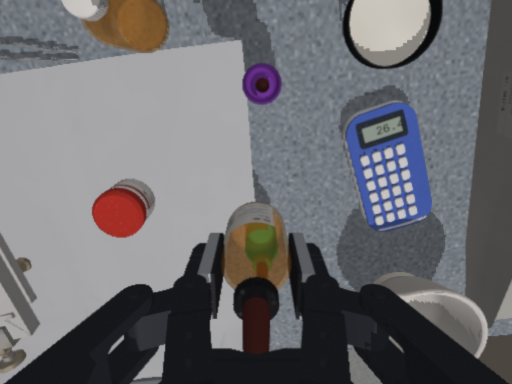

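The bottle hangs upright between the pads, with its collar at about (256,298), and the other things stand where they were. Next I'll carry it across gently.

```bash
python3 -m handwheel '[[0,-0.004,0,0,0,0,-0.236],[-0.001,-0.014,0,0,0,0,-0.236],[-0.002,-0.03,0,0,0,0,-0.236],[-0.004,-0.052,0,0,0,0,-0.236],[-0.006,-0.08,0,0,0,0,-0.236],[-0.009,-0.11,0,0,0,0,-0.236],[-0.012,-0.14,0,0,0,0,-0.236],[-0.014,-0.17,0,0,0,0,-0.236],[-0.017,-0.2,0,0,0,0,-0.236],[-0.019,-0.23,0,0,0,0,-0.236]]' | grep -E 'pos|grasp'
python3 -m handwheel '[[-0.003,-0.03,0,0,0,0,-0.236],[-0.006,-0.06,0,0,0,0,-0.236],[-0.009,-0.09,0,0,0,0,-0.236],[-0.011,-0.12,0,0,0,0,-0.236],[-0.014,-0.15,0,0,0,0,-0.236],[-0.016,-0.18,0,0,0,0,-0.236],[-0.019,-0.21,0,0,0,0,-0.236],[-0.021,-0.237,0,0,0,0,-0.236],[-0.023,-0.26,0,0,0,0,-0.236],[-0.025,-0.28,0,0,0,0,-0.236]]' | grep -E 'pos|grasp'
python3 -c "
from h import *;go((487,338,172),-7)"
```

```text
position: [472.3, -28.2, 171.7]
grasp_force: 11.8
position: [481.8, 252.3, 171.6]
grasp_force: 11.8
10.82 [481.8 252.3 171.6] F [ 0.4 -0.5 -1.4] w 32.7 g 11.8 shift [-0.0053 -0.0857 -0.0004] turn [0.0001 0.0001 0.    ] j [ 0.78  0.3  -0.28 -0.   -0.99  0.67]
```

```bash
python3 -m handwheel '[[-0.001,-0.018,0,0,0,0,-0.236],[-0.003,-0.035,0,0,0,0,-0.236],[-0.004,-0.051,0,0,0,0,-0.236],[-0.005,-0.065,0.01,0,0,0,-0.236],[-0.005,-0.076,0.025,0,0,0,-0.236],[-0.005,-0.083,0.04,0,0,0,-0.236],[-0.005,-0.085,0.055,0,0,0,-0.236],[-0.005,-0.085,0.068,0,0,0,-0.236],[-0.005,-0.085,0.074,0,0,0,-0.236],[-0.005,-0.085,0.076,0,0,0,-0.236]]'
python3 - <<'E'
from h import *
from bench import *
go((487,338,95),-7)
s=read_state();a,_=get_image('wrist');b,d=get_image('top')
m=camera_model('wrist');H=m['hand_eye'];R=Ro.from_quat(s['ee_rot'])
t=np.linspace(0,2*np.pi,60);W=np.c_[487+26*np.cos(t),338+26*np.sin(t),0*t+24]
q=R.inv().apply(W-s['position']);q=(q-H[:3,3])@H[:3,:3]
uv=cv2.projectPoints(q.reshape(-1,1,3),np.zeros(3),np.zeros(3),m['K'],m['dist'])[0]
a2=a.copy();cv2.polylines(a2,[uv.astype(int)],True,(0,255,255),1)
cv2.imwrite('pics/w3.png',cv2.resize(a2[:,60:460],(600,576),interpolation=2))
C=cloud('top',d);P=C[(np.hypot(C[...,0]-487,C[...,1]-338)<60)];print(len(P))
E
```

```text
clock: 12.08
position: [487.7, 335.6, 95.3]
ee_rot: [0.998, -0.061, -0.0, 0.0]
contact_force: [-0.1, -1.1, 0.0]
gripper_width: 32.5
grasp_force: 11.9
12.07 [487.7 335.6  95.3] F [-0.1 -1.1  0. ] w 32.5 g 11.9 shift [-0.001  -0.0023  0.0003] turn [ 0.0003  0.0001 -0.0009] j [ 0.88  0.46 -0.25  0.   -0.86  0.57]
4034
```

View pics/w3.png

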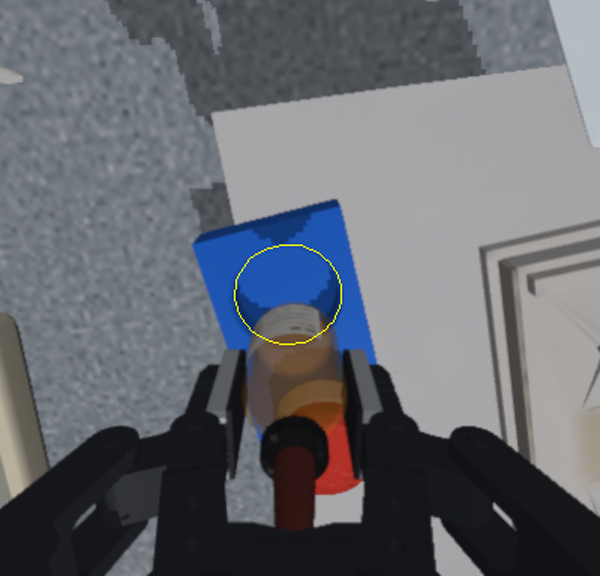

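The projected well circle (yellow, centre (288,294) in the crop) sits centred on the rack's width, about half a rack width in from its far edge, as it should. The bottle is about 2 mm off in y, so I'll correct that and lower.

```bash
python3 -m handwheel '[[-0.001,-0.002,0.005,0,0,0,-0.236],[-0.001,-0.002,0.015,0,0,0,-0.236],[-0.001,-0.002,0.026,0,0,0,-0.236],[-0.001,-0.002,0.036,0,0,0,-0.236],[-0.001,-0.002,0.044,0,0,0,-0.236],[-0.001,-0.002,0.05,0,0,0,-0.236],[-0.001,-0.002,0.054,0,0,0,-0.236],[-0.001,-0.002,0.056,0,0,0,-0.236],[-0.001,-0.002,0.0575,0,0,0,-0.236],[-0.001,-0.002,0.0575,0,0,0,-0.236]]'
python3 -c "
from h import *;go((487,338,33.6),-7)"
```

```text
clock: 13.42
position: [487.0, 338.0, 38.2]
ee_rot: [0.998, -0.061, 0.0, -0.0]
contact_force: [-0.4, -0.1, -0.7]
gripper_width: 32.7
grasp_force: 11.9
13.43 [487.  338.   38.2] F [-0.4 -0.1 -0.7] w 32.7 g 11.9 shift [0.     0.     0.0046] turn [-0.0002 -0.0002 -0.0006] j [ 0.88  0.53 -0.3   0.   -0.74  0.57]
```

```bash
python3 -m handwheel '[[0,0,0.001,0,0,0,-0.236],[0,0,0.002,0,0,0,-0.236],[0,0,0.003,0,0,0,-0.236],[0,0,0.0037,0,0,0,-0.236],[0,0,0.0037,0,0,0,-0.236]]'
```

```text
clock: 14.05
position: [486.9, 338.0, 34.3]
ee_rot: [0.998, -0.061, -0.0, 0.0]
contact_force: [0.1, 0.2, -0.6]
gripper_width: 32.7
grasp_force: 11.9
```

```bash
python3 -m handwheel '[[0,0,0.0004,0,0,0,-0.236],[0,0,0.0008,0,0,0,-0.236],[0,0,0.0008,0,0,0,-0.236]]'
```

```text
clock: 14.42
position: [487.0, 338.0, 33.7]
ee_rot: [0.998, -0.061, 0.0, -0.0]
contact_force: [0.7, -0.6, -0.6]
gripper_width: 32.6
grasp_force: 12.0
```

```bash
python3 -m handwheel '[[0,0,0.0003,0,0,0,-0.236],[0,0,0.0006,0,0,0,-0.236],[0,0,0.0006,0,0,0,-0.236]]'
```

```text
clock: 14.8
position: [487.0, 338.0, 33.6]
ee_rot: [0.998, -0.061, 0.0, -0.0]
contact_force: [-1.3, -1.2, 6.0]
gripper_width: 32.8
grasp_force: 12.3
```

The upward force is 6 N, so it's standing on the well floor. I'll release slowly, then back straight up.

```bash
python3 -m handwheel '[[0,0,-0.0003,0,0,0,-0.232],[0,0,-0.0003,0,0,0,-0.226],[0,0,-0.0003,0,0,0,-0.22],[0,0,-0.0003,0,0,0,-0.2],[0,0,-0.0003,0,0,0,-0.15],[0,0,-0.0003,0,0,0,0],[0,0,-0.0003,0,0,0,0.2],[0,0,-0.0003,0,0,0,0.3],[0,0,-0.0003,0,0,0,0.3]]'
python3 - <<'E'
from h import *
from bench import *
go((487,338,150),-7)
E
```

```text
clock: 15.92
position: [487.0, 338.0, 33.3]
ee_rot: [0.998, -0.061, 0.0, -0.0]
contact_force: [-0.5, -0.3, -0.1]
gripper_width: 55.5
grasp_force: 0.0
15.93 [487.  338.   33.3] F [-0.5 -0.3 -0.1] w 55.5 g 0.0 shift [ 1.000e-04 -0.000e+00 -1.167e-01] turn [-0.0001 -0.0001 -0.0006] j [ 0.88  0.54 -0.3   0.   -0.73  0.57]
```

```bash
python3 -m handwheel '[[0,0,-0.005,0,0,0,0.3],[0,0,-0.015,0,0,0,0.3],[0,0,-0.03,0,0,0,0.3],[0,0,-0.05,0,0,0,0.3],[0,0,-0.08,0,0,0,0.3],[0,0,-0.11,0,0,0,0.3],[0,0,-0.14,0,0,0,0.3],[0,0,-0.16,0,0,0,0.3],[-0.1,0.05,-0.16,0,0,0,0.3],[-0.1,0.05,-0.16,0,0,0,0.3]]'
python3 -m handwheel '[[-0.06,0.06,0,0,0,0,0.3],[-0.08,0.08,0,0,0,0,0.3],[-0.08,0.08,0,0,0,0,0.3],[-0.08,0.08,0,0,0,0,0.3]]'
python3 - <<'E'
from h import *
from bench import *
s,ds=get_image('scene');t,dt=get_image('top')
C=cloud('scene',ds)
P=C[(np.hypot(C[...,0]-487,C[...,1]-338)<32)&(C[...,2]>28)&(C[...,2]<52)]
if len(P)>5:
    from scipy.optimize import least_squares
    f=least_squares(lambda c:np.hypot(P[:,0]-c[0],P[:,1]-c[1])-16.5,(487,338),loss='soft_l1');print(f.x,len(P))
C=cloud('top',dt);P=C[(np.hypot(C[...,0]-487,C[...,1]-338)<25)&(C[...,2]>70)];print(P.mean(0) if len(P) else 0,P[:,2].max() if len(P) else 0)
cv2.imwrite('pics/end.png',np.hstack([cv2.resize(s[130:230,90:210],(420,350)),cv2.resize(t[150:270,85:205],(350,350))]))
E
```

```text
clock: 17.18
position: [380.2, 299.9, 194.3]
ee_rot: [0.998, -0.062, 0.0, -0.001]
contact_force: [-0.5, 1.0, 0.8]
gripper_width: 55.3
grasp_force: 0.0
clock: 17.68
position: [292.8, 231.7, 194.6]
ee_rot: [0.998, -0.061, 0.001, -0.002]
contact_force: [0.2, 0.8, -0.1]
gripper_width: 55.7
grasp_force: 0.0
[485.97735167 338.32612997] 91
[486.67530882 334.19094626  84.42026219] 104.20813328998423
```

View pics/end.png

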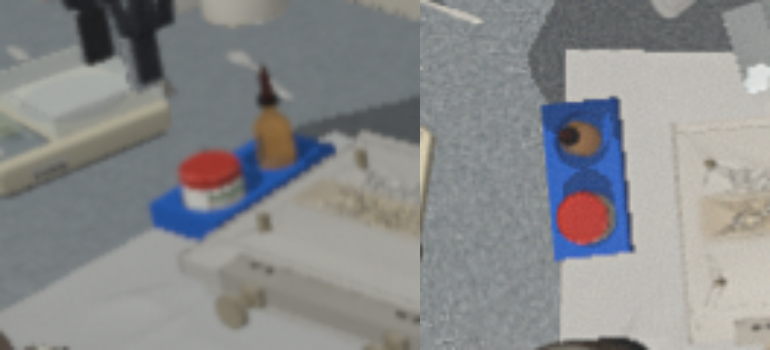

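The picture shows the bottle upright and centred in the well, with its teat at (265,85) in the left crop and (570,137) in the right. The gripper is clear of it, so I'm handing in.

```bash
python3 -c "
from bench import *;print(job_done())"
```

```text
the job is handed in; nothing more can be done
None
```

The amber dropper bottle stands upright and released in the rack's empty well, about 1 mm from its centre by camera. The job was handed in at about 18 s with the gripper clear; grip readings were about 12 N for most of the job, peaking at 16.4 N while closing, slightly over your 15 N, and the verdict wasn't shown.

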